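# Open the quick clamp on the jeweller's table

### The arm

A 6-joint arm with a two-finger parallel gripper is mounted at the origin on the work surface. World frame = base frame: x ahead of the robot, y to its left, z up, the work surface at z = 0. Lengths are in m, angles in rad, forces in N, time in s.
With the tool pointing down it reaches from about 0.35 to 0.775 m from the base axis. Payload 5.5 kg.
Tool frame: the origin (TCP) lies at the very end of the fingers, on their centre line; the grasp point (between the pads) lies 19 mm behind it; z points along the fingers, y is the line along which they close (so a half turn about z gives the same grasp; the last joint's range is limited). The gripper opens to 85 mm and grips with 20 to 120 N. Pads are 22 mm wide; open, the fingers measure 114 mm over their backs; the gripper's body (76 mm by 85 mm) begins 54 mm behind the grasp point. The pads swing forward as they close: fully open they stand 13 mm farther back than shut.
Start: joints at [1.092, 0.313, 0.046, 1.304, 0, 1.431], TCP at [0.191, 0.542, 0.231] pointing down, gripper open.
Joint ranges: [-2.76, 2.76], [-0.86, 1.69], [-1.03, 1.26], [-2.2, 2.34], [-1.47, 1.5], [-3.14, 3.14]. Speed limits (rad/s): [2.57, 2.57, 3.14, 3.14, 3.14, 3.14].

### API

Orientations are given as a unit quaternion [w, x, y, z].
In Python, from workcell import env gives the robot as it stands. The module is installed in compiled form; this text tells all that it offers.
- The arm moves only by the tool jog_arm, never from a script. Its arguments are lists of equal length, an entry for each row: "gripper": the opening, from 0 (shut) to 1 (fully open); "offset": the shift along the world's x, y, z in cm, a list of three; "twist": the turn about the world's z in degrees. In form: {"gripper": [gripper, ...], "offset": [[dx, dy, dz], ...], "twist": [twist, ...]}. A call has exactly 8 rows; each row is the pose to reach, as a shift and turn from the pose commanded when the call began; what a row does not reach only later rows make up. A row lasts 1/8 s, in which the tool goes at most 62.5 mm and 10.7 degrees, less where a joint would pass 70% of its speed; a pose out of reach is approached as far as the arm can. A call with a gripper value outside its range is refused whole. The fingers move at their own pace and stop on an object; "squeeze" is the grip in N (left out, the last holds). Time passes only in rows, so rows that repeat a pose let the fingers close, or fill a call up. It gives the time, the measured TCP pose, the force, the opening and the grip force at its end, in the units of the state.
- env.get_state(): the state, without advancing time (a new reading comes with each control period).
- env.read_camera(name): name is "scene" or "top" or "wrist"; returns a dict with "image" (400x640x3 uint8, red, green, blue), "z_map" (400x640 float32, m along the optical axis (not along the pixel's ray), 0 where there is no reading), "fovy" (degrees; the focal length in pixels is half the picture's height over the tangent of half this angle, whatever the lens; pixels are square), "cx", "cy" (the principal point, pixels), "distortion" ([k1, k2, p1, p2, k3] as OpenCV has them; the pictures are not rectified), "cam_to_world" (4x4, takes a point from camera to world coordinates). Camera axes: x right, y up, looking along -z (the intrinsics and any distortion apply to the point x, -y, -z); pixel columns grow to the right and rows downward; lengths in m; the calibration is good to about 2 mm. A picture is of the moment at which its call begins.
- env.hand_in(): hands the job in; it is judged then, once.
The state is a dict: "clock": time; "joint_pos": joint angles; "qvel": joint speeds; "tau": joint torques, N m; "tcp_pos": TCP position; "orientation": TCP orientation; "wrist_force": force on the tool from outside, world axes, zero at the start; "ft_torque": the same for the moment, N m; "finger_gap": finger opening in m; "grip_force": force on a finger pad.
Only numpy, scipy, OpenCV 4.12 (cv2) and the standard library are available. Lean on these libraries where they do the work, as an engineer would, in place of code of your own. Each camera call takes 0.05 s, during which the arm holds its last target. There are 200 camera calls.

### The job

Open the blue bar clamp for the next piece of work: press the red ratchet release button on top of its sliding jaw all the way down (it stays down), and only then push the sliding jaw back along the bar, away from the wooden blank, until it is fully home against the end stop. Leave the blank standing where it is by the fixed jaw, and do not disturb, lift or carry any of the things around the clamp.

Things in the scene. Friction and masses are not known exactly. Their poses are not given: they have to be found in the camera images.
- clamp: Blue bar clamp screwed flat to a pale wooden board (350 long along x, 100 wide, 18 thick). Origin: centre of the board's underside, on the table. Its x axis runs along the steel bar from the fixed jaw towards the end stop, which is the direction that opens the clamp; z is up. The bar is 320 x 22, its top 44 above the table. Fixed blue jaw: 60 wide, 85 high, its face at x = -132. The board does not move.
- jaw_face (a point): Centre of the inner (black padded) face of the blue sliding jaw, the face that looks at the blank and is to be pushed. The face is flat, square to the clamp's x, 60 wide along the clamp's y, and reaches from 15 below this point to 15 above it (46 to 76 above the table). The jaw plate is 14 thick; a housing 40 wide and 72 high follows, to 62 behind the face. Between the blank and this face lie at least 65 free mm at the start; the bar's top is 17 below this point.
- jaw (a joint): Travel of the sliding jaw along the clamp's x, in m: it starts between 0.003 and 0.042 and is 0.135 when home against the end stop. With the release up, ratchet teeth (10 mm apart) let it go at most about 10 mm in the opening direction; with the release down it slides with about 3 N of friction and stays where it is left.
- release_top (a point): Centre of the top of the round red release button, 27 across, on the sliding jaw's housing, 40 behind the jaw's face (towards the end stop). 85 above the table when up; it is pressed straight down.
- release (a joint): How far the release is pressed down, in m: 0 up (ratchet locked), 0.007 fully down (ratchet free). It takes about 8 N and stays down by itself.
- stop (a point): Top edge of the small blue end stop on the bar, on the side that faces the sliding jaw, 147 from the clamp's origin along x and 54 above the table. The jaw's housing touches it when the jaw is home.
- blank_center (a point): Centre of the loose pale wooden blank, 16 thick (along the clamp's x) x 80 wide x 45 high, with a dark notch; it stands on edge on two strips, its underside 46 above the table, close by the fixed jaw. To be left alone.
- blank: The same wooden blank; origin at the centre of its underside, z up.
- glue: Loose yellow glue stick standing beside the clamp, 26 across, 85 high; origin under its centre.
- marker: Loose red and white marker lying beside the clamp, 130 x 15 x 15; origin under its centre, x along it.
- cup: Loose yellow paper cup, 76 across the rim, 88 high, standing beside the clamp; origin under its centre.
- saw: Loose piercing saw lying flat on the right side of the table, dark wooden handle and steel frame, about 255 x 95; origin where the handle meets the frame, x away from the handle.
- case: Loose black glasses case, 65 x 160 x 35, on the left side of the table; origin under its centre.
- pliers: Loose pliers with blue handles, 160 long, on the right side of the table; origin near the joint, x towards the tips.
Things that resemble listed ones, but are neither listed nor needed, are in the scene too. Of the things that look like the blank, the smallest one is meant.

How it is judged:
On the way, in this order (a step that is already met when the one before it is completed fails the run):
1. the release is pressed down (past 5.5 mm of its 7) before the jaw has been pushed back (within 14 mm of its start) (value of joint release above 0.0055 m and distance of jaw_face from where it was at the start of the episode below 0.014 m), for 0.1 s.
2. the sliding jaw is home against the end stop, within 4 mm (value of joint jaw above 0.131 m), for 0.2 s.
At the end, for the whole second after the job is handed in: The sliding jaw rests within 4 mm of its end stop with the release still down, the blank stands upright within 10 mm of where it was, and each of the other loose things is within 30 mm of where it was (value of joint jaw above 0.131 m and velocity of joint jaw below 0.01 m/s and value of joint release above 0.0055 m and distance of blank from where it was at the start of the episode below 0.01 m and angle between blank's own z axis and vertical below 0.1 rad and linear speed of blank below 0.02 m/s and distance of each of glue, marker, cup, saw, case, pliers from where it was at the start of the episode below 0.03 m); the robot touches nothing.
It fails at once if the jaw is forced more than 14 mm along the bar with the release up (distance of jaw_face from where it was at the start of the episode above 0.014 m and value of joint release below 0.004 m).
It fails at once if the blank is shifted by more than 10 mm, lifted or tipped (distance of blank from where it was at the start of the episode above 0.01 m or angle between blank's own z axis and vertical above 0.25 rad).
It fails at once if one of the other loose things is moved by more than 30 mm or lifted by more than 15 mm (distance of any of glue, marker, cup, saw, case, pliers from where it was at the start of the episode above 0.03 m or height (world z) of any of glue, marker, cup, saw, case, pliers above 0.015 m).
It also fails if it takes over 40 s, if anything falls off the work surface, if the arm or the gripper's body presses on something with over 40 N, if the wrist force passes 120 N, or if a joint passes its speed limit or range.

## Working session

There is one attempt and no reset: what is moved stays moved. The work goes in short steps, Python scripts to look and compute and a tool call to move; the robot and the scene stay as the last step left them, time stands still between calls to the robot, and variables do not carry over. Pictures are saved under pics/ and viewed, at most 10 in all, crops included, and the job is handed in when it is done.

Besides the shell and the picture viewer there is one more tool, called after "Call:" in YAML: its name, and indented under it one key for each argument. jog_arm: Moves the arm, as the interface text tells. Its arguments: {"type":"object","properties":{"gripper":{"type":"array"},"offset":{"type":"array"},"twist":{"type":"array"},"squeeze":{"type":"number"}},"required":["gripper","offset","twist"]}

```bash
mkdir -p pics && cat > h.py <<'E'
import numpy as np, cv2
from workcell import env
def cam(n):
    c=env.read_camera(n); h=c['image'].shape[0]
    f=h/2/np.tan(np.radians(c['fovy'])/2)
    c['K']=np.array([[f,0,c['cx']],[0,f,c['cy']],[0,0,1.]]); return c
def world(c):
    h,w=c['z_map'].shape
    uv=np.stack(np.meshgrid(np.arange(w),np.arange(h)),-1).reshape(-1,1,2).astype(np.float64)
    n=cv2.undistortPoints(uv,c['K'],np.array(c['distortion'],float)).reshape(h,w,2)
    z=c['z_map']; p=np.stack([n[...,0]*z,-n[...,1]*z,-z,np.ones_like(z)],-1)
    P=(p@np.array(c['cam_to_world']).T)[...,:3]; P[z==0]=np.nan; return P
def save(c,n): cv2.imwrite('pics/'+n,c['image'][...,::-1])
E
python3 - <<'E'
from h import *
for n in('top','scene'):
    c=cam(n); save(c,n+'0.png'); np.save(n+'P.npy',world(c)); np.save(n+'I.npy',c['image'])
print(env.get_state())
E
```

```text
{'clock': 0.1, 'joint_pos': array([1.09235732e+00, 3.13947513e-01, 4.51031399e-02, 1.30360953e+00,
       9.56210481e-07, 1.43121232e+00]), 'qvel': array([ 0.00052432, -0.00047969,  0.00336614,  0.00094818,  0.00211026,
       -0.00030814]), 'tau': array([ 2.93112294e-03, -4.81723130e+01,  2.99245387e+01,  1.26998589e-02,
       -4.19190758e-05, -3.26645377e-08]), 'tcp_pos': array([0.19092331, 0.54189606, 0.23048972]), 'orientation': array([-2.52504203e-04,  1.68618018e-01,  9.85681123e-01, -7.89387166e-04]), 'wrist_force': array([0.51878724, 0.01183338, 0.63728545]), 'ft_torque': array([-0.02847404,  0.03089911,  0.03261596]), 'grip_force': 0.0, 'finger_gap': 0.08554317051747411}
```

View pics/top0.png

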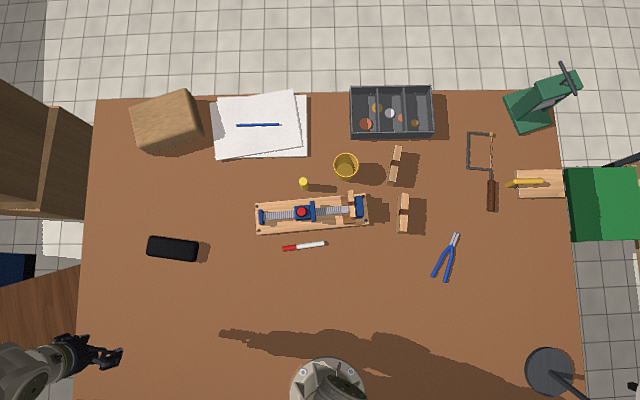

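View pics/scene0.png

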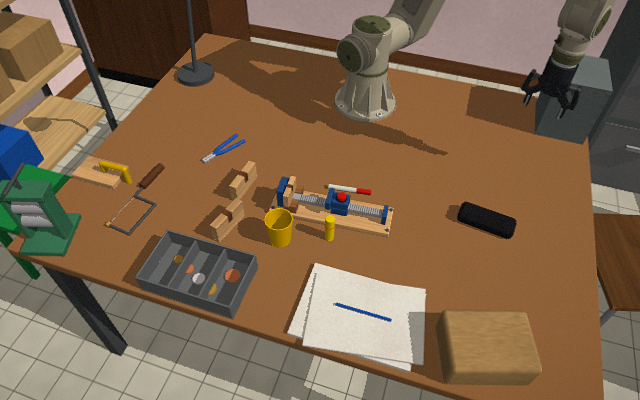

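The top view shows the clamp's fixed jaw at (360,207), the red button at (302,212) and the end stop at (261,216), so the clamp opens towards world +y. The glue stick is at (304,184), the cup at (345,165) and the marker at (304,245). Next I'll measure these points.

```bash
python3 - <<'E'
from h import *
for n,roi in(('top',(180,240,245,380)),('scene',(170,240,265,400))):
    P=np.load(n+'P.npy'); I=np.load(n+'I.npy').astype(int)
    m=np.zeros(P.shape[:2],bool); m[roi[0]:roi[1],roi[2]:roi[3]]=1
    R,G,B=I[...,0],I[...,1],I[...,2]
    red=m&(R>150)&(G<70)&(B<70); z=P[...,2]
    b=red&(z>.075); print(n,'button',np.nanmean(P[b],0),b.sum(),np.nanmin(P[b],0),np.nanmax(P[b],0))
    blue=m&(B>R+40)&(B>G+20)
    k,l,s,c=cv2.connectedComponentsWithStats(blue.astype(np.uint8))
    for i in range(1,k):
        if s[i,4]>8:
            q=P[l==i]; q=q[q[:,2]>.04]
            if len(q): print(' blue',c[i].round(),len(q),np.mean(q,0).round(3),q.min(0).round(3),q.max(0).round(3))
    bd=m&(abs(z-.018)<.004)&(R>150)
    q=P[bd][:,:2].astype(np.float32); r=cv2.minAreaRect(q); print(' board',len(q),r)
    yel=(R>180)&(G>150)&(B<90)&(z>.02); 
    k,l,s,c=cv2.connectedComponentsWithStats(yel.astype(np.uint8))
    for i in range(1,k):
        if s[i,4]>20: q=P[l==i]; print(' yel',c[i].round(),len(q),q.min(0).round(3),q.max(0).round(3))
P=np.load('topP.npy');I=np.load('topI.npy')
cv2.imwrite('pics/crop.png',cv2.resize(I[170:260,240:385,::-1],None,fx=5.4,fy=5.4,interpolation=cv2.INTER_CUBIC))
E
```

```text
top button [0.53456842 0.06656757 0.08402477] 58 [0.52296953 0.05413227 0.07817239] [0.54750939 0.07762541 0.09035474]
 blue [359. 206.] 154 [ 0.546 -0.104  0.083] [ 0.518 -0.116  0.046] [ 0.577 -0.093  0.092]
 blue [307. 212.] 215 [0.533 0.05  0.073] [0.509 0.025 0.052] [0.565 0.088 0.082]
 blue [260. 217.] 56 [0.525 0.191 0.052] [0.505 0.185 0.04 ] [0.545 0.198 0.06 ]
 board 1604 ((0.5515706539154053, 0.04118317365646362), (0.12855535745620728, 0.34931907057762146), 4.403262138366699)
 yel [528. 181.] 122 [ 0.612 -0.674  0.052] [ 0.627 -0.579  0.067]
scene button [0.53925974 0.06770277 0.08215133] 50 [0.5241939  0.05545293 0.07634666] [0.55342762 0.07895918 0.08715882]
 blue [281. 190.] 157 [ 0.561 -0.102  0.076] [ 0.524 -0.115  0.041] [ 0.584 -0.092  0.086]
 blue [337. 203.] 302 [0.55  0.056 0.063] [0.512 0.027 0.04 ] [0.575 0.089 0.079]
 blue [384. 214.] 59 [0.535 0.193 0.05 ] [0.505 0.187 0.041] [0.553 0.2   0.057]
 board 847 ((0.5458205938339233, 0.0420062392950058), (0.19221694767475128, 0.35701367259025574), 24.175975799560547)
 yel [114. 165.] 65 [ 0.615 -0.67   0.05 ] [ 0.628 -0.583  0.065]
 yel [270. 217.] 70 [ 0.638 -0.105  0.027] [ 0.708 -0.071  0.088]
 yel [330. 219.] 69 [0.617 0.049 0.052] [0.639 0.074 0.087]
```

View pics/crop.png

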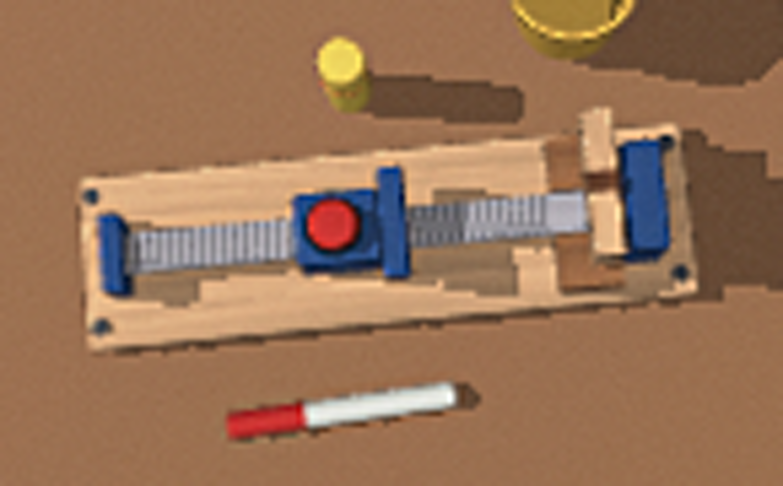

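The crop confirms it. The blank stands by the fixed jaw at about (600,190), the gap runs from there to the sliding jaw plate at x≈392, and the button is at (333,224).

Measured in world coordinates:

| Item | Value |
|---|---|
| Button | (0.5365, 0.067, 0.085) |
| Clamp x axis | (-0.071, 0.9975) |
| Jaw start | about 0.037 |

The heights agree with the sizes given. I'll shut the gripper, put tool y across the bar with a twist of -66.5°, and go above the button.

Call:
jog_arm:
  gripper: [0,0,0,0,0,0,0,0]
  offset:
    - [2.5,-3.5,0]
    - [6.5,-9,0]
    - [10.5,-14.5,0]
    - [14.5,-20,0]
    - [18.5,-25.5,0]
    - [22.5,-31,0]
    - [26,-36,0]
    - [28.5,-39,0]
  twist: [-5,-14,-23,-32,-41,-50,-58,-66.5]

```text
clock: 1.1
tcp_pos: [0.4752, 0.1525, 0.2312]
orientation: [-0.0, 0.683, 0.73, 0.0]
wrist_force: [0.9, 0.6, -0.4]
finger_gap: -0.0001
grip_force: 0.0
```

Call:
jog_arm:
  gripper: [0,0,0,0,0,0,0,0]
  offset:
    - [2.5,-3.5,-2]
    - [4.5,-6.5,-4]
    - [6,-8.5,-6]
    - [6,-8.5,-8]
    - [6,-8.5,-9]
    - [6,-8.5,-10]
    - [6,-8.5,-10]
    - [6,-8.5,-10]
  twist: [0,0,0,0,0,0,0,0]

```text
clock: 2.1
tcp_pos: [0.5348, 0.0697, 0.132]
orientation: [0.0, 0.681, 0.732, 0.0]
wrist_force: [0.6, -0.0, 1.0]
finger_gap: 0.0001
grip_force: 0.0
```

```bash
python3 - <<'E'
from h import *
s=env.get_state(); print(s['clock'],s['tcp_pos'],s['orientation'],s['finger_gap'],s['wrist_force'])
c=cam('wrist'); save(c,'w1.png'); P=world(c); I=c['image'].astype(int)
R,G,B=I[...,0],I[...,1],I[...,2]
b=(R>130)&(G<70)&(B<70)&(P[...,2]>.078)&(P[...,2]<.092); print(b.sum(),np.nanmean(P[b],0),np.nanmin(P[b],0),np.nanmax(P[b],0))
E
```

```text
2.1 [0.5348337  0.06968007 0.13198785] [4.12912631e-04 6.81245131e-01 7.32055159e-01 3.80947651e-04] 0.00013437170377662933 [ 0.55118154 -0.04861157  1.01062488]
897 [0.53454383 0.06835961 0.08494835] [0.5224171  0.05600852 0.07942301] [0.54699632 0.07967028 0.086762  ]
```

View pics/w1.png

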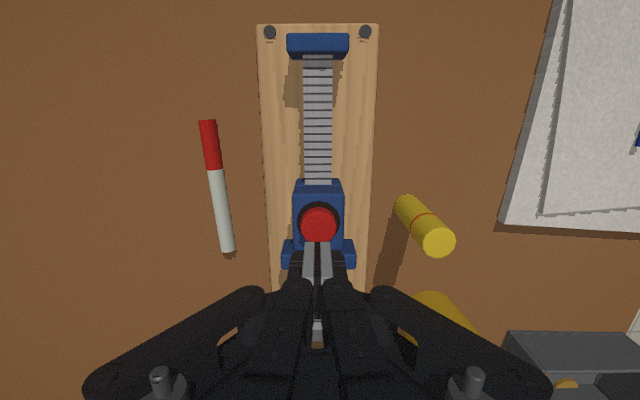

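The wrist view shows the button at (318,223) directly ahead of the fingertips, with the clamp axis aligned to the picture. The button measures (0.5345, 0.068), so the TCP is already within about 2 mm. I'll press now.

Call:
jog_arm:
  gripper: [0,0,0,0,0,0,0,0]
  offset:
    - [0,-0.2,-2]
    - [0,-0.2,-3.8]
    - [0,-0.2,-4.5]
    - [0,-0.2,-4.8]
    - [0,-0.2,-5.1]
    - [0,-0.2,-5.4]
    - [0,-0.2,-5.5]
    - [0,-0.2,-5.5]
  twist: [0,0,0,0,0,0,0,0]

```text
clock: 3.15
tcp_pos: [0.5345, 0.0676, 0.0779]
orientation: [0.0, 0.681, 0.732, 0.0]
wrist_force: [-3.8, 0.8, 7.7]
finger_gap: -0.0001
grip_force: 3.5
```

Call:
jog_arm:
  gripper: [0,0,0,0,0,0,0,0]
  offset:
    - [0,0,-0.1]
    - [0,0,-0.2]
    - [0,0,-0.3]
    - [0,0,-0.3]
    - [0,0,1]
    - [0,0,2.5]
    - [0,0,4]
    - [0,0,5]
  twist: [0,0,0,0,0,0,0,0]

```text
clock: 4.15
tcp_pos: [0.5351, 0.0673, 0.1276]
orientation: [0.0, 0.681, 0.732, 0.0]
wrist_force: [-0.4, 0.8, -0.6]
finger_gap: -0.0002
grip_force: 0.0
```

```bash
python3 - <<'E'
from h import *
s=env.get_state(); print(s['clock'],s['tcp_pos'],s['wrist_force'])
c=cam('wrist'); P=world(c); I=c['image'].astype(int)
R,G,B=I[...,0],I[...,1],I[...,2]
m=np.zeros(b.shape if 0 else R.shape,bool); m[150:300,280:360]=1
b=m&(R>130)&(G<70)&(B<70)&(P[...,2]>.05); print(b.sum(),np.nanmedian(P[b],0),np.nanmin(P[b],0),np.nanmax(P[b],0))
h=m&(B>R+40)&(P[...,2]>.05); print('housing z pct',np.nanpercentile(P[h],[10,50,90],0))
c=cam('top'); P=world(c); Q=np.load('topP.npy')
# profile along clamp axis at top view for z>.06
o=np.array([.5345,.068]); ax=np.array([-.071,.9975]); 
d=P[...,:2]-o; u=d@ax; v=d@np.array([.9975,.071])
k=(abs(v)<.03)&(P[...,2]>.05)&(abs(u)<.25)
for a in np.arange(-.2,.14,.005):
    q=k&(u>=a)&(u<a+.005)
    if q.sum(): print(round(a*1000),q.sum(),round(float(np.max(P[q][:,2]))*1000),end=' | ')
E
```

```text
4.15 [0.53512051 0.06730413 0.12757088] [-0.43162338  0.81031739 -0.58617394]
918 [0.5346094  0.06786464 0.07808511] [0.52242418 0.05453018 0.0743801 ] [0.54711443 0.0797849  0.08018543]
housing z pct [[0.51363481 0.03704671 0.06359616]
 [0.53632035 0.05964615 0.07197423]
 [0.56053263 0.08753905 0.07586184]]
-185 24 87 | -180 36 90 | -175 36 89 | -170 38 88 | -165 42 89 | -160 22 92 | -155 37 95 | -150 36 95 | -145 40 97 | -135 1 51 | -110 1 50 | -55 50 601 | -50 132 618 | -45 129 627 | -40 151 628 | -35 137 628 | -30 111 628 | -25 117 624 | -20 101 625 | -15 108 625 | -10 110 627 | -5 104 627 | 0 105 627 | 5 101 627 | 10 99 627 | 15 103 625 | 20 106 625 | 25 130 624 | 30 112 630 | 35 120 630 | 40 88 630 | 45 20 630 |
```

The button top now reads 0.078, so the release is fully down. The gap runs from about u=-140 (blank) to u=-40 (jaw face) relative to the button. I'll lower the fingers at u=-70.

Call:
jog_arm:
  gripper: [0,0,0,0,0,0,0,0]
  offset:
    - [0.2,-3,0]
    - [0.4,-6,0]
    - [0.4,-6.9,0]
    - [0.4,-6.9,-1]
    - [0.4,-6.9,-3]
    - [0.4,-6.9,-5]
    - [0.4,-6.9,-6.5]
    - [0.4,-6.9,-6.8]
  twist: [0,0,0,0,0,0,0,0]

```text
clock: 5.25
tcp_pos: [0.5374, -0.0008, 0.0568]
orientation: [-0.001, 0.681, 0.732, -0.001]
wrist_force: [-0.0, -0.3, -0.8]
finger_gap: 0.0001
grip_force: 0.0
```

Call:
jog_arm:
  gripper: [0,0,0,0,0,0,0,0]
  offset:
    - [-0.05,0.7,0]
    - [-0.1,1.4,0]
    - [-0.15,2,0]
    - [-0.2,2.5,0]
    - [-0.2,3,0]
    - [-0.25,3.5,0]
    - [-0.3,4,0]
    - [-0.3,4.5,0]
  twist: [0,0,0,0,0,0,0,0]

```text
clock: 6.25
tcp_pos: [0.5356, 0.0436, 0.0584]
orientation: [0.0, 0.681, 0.732, 0.0]
wrist_force: [-0.0, -4.1, 2.7]
finger_gap: -0.0001
grip_force: 1.7
```

The push force is about 4 N, which matches the sliding friction, so I'll continue.

Call:
jog_arm:
  gripper: [0,0,0,0,0,0,0,0]
  offset:
    - [-0.05,0.7,0]
    - [-0.1,1.5,0]
    - [-0.15,2.3,0]
    - [-0.2,3.1,0]
    - [-0.3,3.9,0]
    - [-0.35,4.7,0]
    - [-0.4,5.4,0]
    - [-0.45,6,0]
  twist: [0,0,0,0,0,0,0,0]

```text
clock: 7.25
tcp_pos: [0.5309, 0.1039, 0.0582]
orientation: [-0.0, 0.681, 0.732, -0.0]
wrist_force: [0.8, -4.6, 1.3]
finger_gap: -0.0003
grip_force: 1.8
```

Call:
jog_arm:
  gripper: [0,0,0,0,0,0,0,0]
  offset:
    - [0,0.2,0]
    - [0,0.4,0]
    - [0,0.6,0]
    - [0,0.7,0]
    - [0,0.8,0]
    - [0,0.9,0]
    - [0,1,0]
    - [0,1,0]
  twist: [0,0,0,0,0,0,0,0]

```text
clock: 8.25
tcp_pos: [0.5305, 0.1123, 0.0581]
orientation: [0.0, 0.682, 0.732, -0.001]
wrist_force: [-2.3, -7.4, 2.2]
finger_gap: 0.0
grip_force: 3.5
```

Call:
jog_arm:
  gripper: [0,0,0,0,0,0,0,0]
  offset:
    - [0,0.1,0]
    - [0,0.2,0]
    - [0,0.3,0]
    - [0,0.4,0]
    - [0,0.4,0]
    - [0,0.4,0]
    - [0,0.4,0]
    - [0,0.4,0]
  twist: [0,0,0,0,0,0,0,0]

```text
clock: 9.25
tcp_pos: [0.5305, 0.1124, 0.0582]
orientation: [0.003, 0.683, 0.731, -0.004]
wrist_force: [-2.3, -20.9, 4.2]
finger_gap: 0.0
grip_force: 9.9
```

The jaw no longer moves and the force has risen to 21 N, so it is against the end stop. I'll back off, lift and check.

Call:
jog_arm:
  gripper: [0,0,0,0,0,0,0,0]
  offset:
    - [0,-0.8,0]
    - [0.1,-2,0]
    - [0.1,-3,0]
    - [0.1,-3,2]
    - [0.1,-3,6]
    - [0.1,-3,10]
    - [0.1,-3,14]
    - [0.1,-3,15]
  twist: [0,0,0,0,0,0,0,0]

```text
clock: 10.25
tcp_pos: [0.5337, 0.0873, 0.2113]
orientation: [0.002, 0.681, 0.732, 0.002]
wrist_force: [0.3, -0.2, -0.7]
finger_gap: -0.0001
grip_force: 0.0
```

```bash
python3 - <<'E'
from h import *
s=env.get_state(); print(s['clock'],s['tcp_pos'],s['wrist_force'])
c=cam('wrist'); save(c,'w2.png'); P=world(c); I=c['image'].astype(int)
R,G,B=I[...,0],I[...,1],I[...,2]; d=np.linalg.norm(P[...,:2]-[.527,.166],axis=-1)
b=(d<.04)&(R>130)&(G<70)&(B<70)&(P[...,2]>.05); print(b.sum(),np.nanmedian(P[b],0))
save(cam('scene'),'scene2.png')
E
```

```text
10.25 [0.53371218 0.08734447 0.21126928] [ 0.28854131 -0.24508919 -0.66579984]
598 [0.52726764 0.16436989 0.07801629]
```

View pics/w2.png

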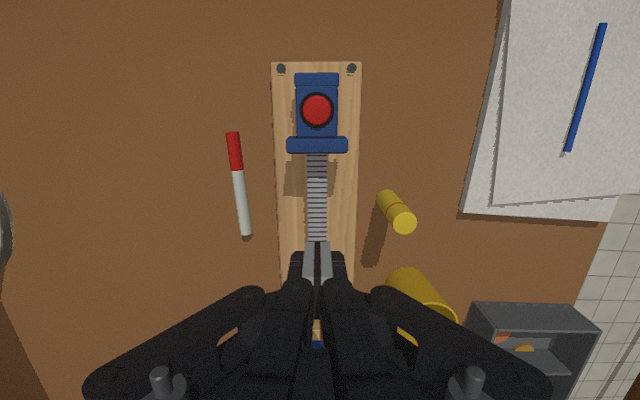

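View pics/scene2.png

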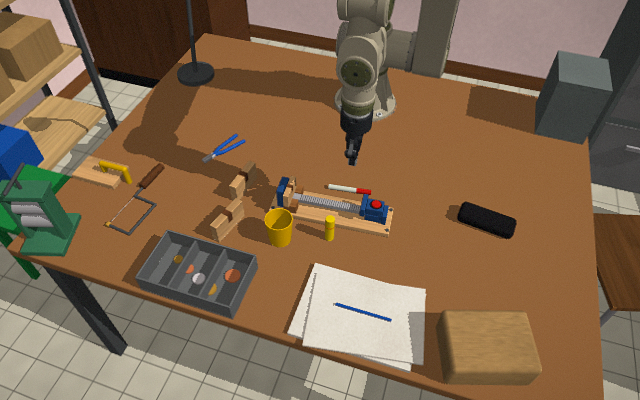

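The wrist view shows the housing flush against the end stop at (317,80), with the button at (317,109) still down (z = 0.078). In the scene view the blank at (288,190), the glue, marker, cup and the rest stand where they were, and the arm is clear.

```bash
python3 -c "
from workcell import env
print(env.hand_in())"
```

```text
the job is handed in; nothing more can be done
None
```

I pressed the release fully down (still down at the last check), then pushed the sliding jaw home against the end stop; the blank and the things around the clamp look undisturbed in the pictures, and the job is handed in, though no verdict came back.

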